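# Load the empty cells of a bottle vise and crank it shut

## Task

Two of the four cells of the bottle vise are empty: stand the two spare dropper bottles upright in them, leaving the loaded cells as they are. Then turn the crank clockwise until the sliding jaw is fully closed, so that its sprung pads press all four bottles against the fixed jaw. Leave the other things on the bench where they stand.

Things in the scene. Friction and masses are not known exactly. Their poses are not given: they have to be found in the camera images.
- vise: Fixed aluminium bottle vise, base plate 190 x 200 x 8 mm; origin at the centre of its underside on the bench, z up. Along its +y side the fixed jaw with a row of four open-topped cells in front of it; in the middle the dark sliding jaw, which moves towards +y; at -y a grey gear head, 60 x 54 mm, top at z = 48 mm, with the crank. Two cells hold a bottle at the start; which two changes.
- fixed_jaw (a point): Top middle of the fixed jaw's holding face: vise x = 0, y = 80, z = 34 mm. From this face walls 4 mm thick, tops at z = 30 mm, reach 30 mm towards the sliding jaw and part the four cells: each is 38 mm wide, 42 mm apart, centred at vise x = -63, -21, 21, 63 mm; floor at z = 8 mm.
- crank_axis (a point): Point on the crank's vertical axis at the top of its hub: vise x = 0, y = -55 mm, z = 64 mm. The crank is a level arm (z = 50 to 58 mm) that turns about this axis, with an upright knob at one end.
- crank_knob (a point): Centre of the top of the crank's upright black knob: knob 18 mm in diameter, 36 mm high (z = 59 to 95 mm above the bench), 45 mm from the crank's axis. It can be pushed round from the side with closed fingertips, or pinched; it does not spin on the arm.
- crank (a joint): Crank angle, rad, grows clockwise seen from above, which closes the jaw. At 0 the knob lies towards the vise's +x from the axis and the jaw is fully open; 12.57 (2 turns) is the end stop, jaw fully closed. Starts between 0 and 4. Takes 2 to 4 N at the knob; stays where it is left, also under load.
- jaw (a joint): Travel of the sliding jaw, m: crank angle x 0.035 / 12.57 (17.5 mm a turn). Jaw 172 mm wide, top at z = 34 mm, four sprung rubber pads (26 mm wide, z = 11 to 32 mm), one facing each cell. At 0 the pad faces are 57 mm from the fixed jaw; they meet bottles that stand against it at 0.030; at the end stop, 0.035, each such pad is pressed in 4 to 5 mm.
- pad_1 (a joint): How far the sprung pad that faces cell 1 is pushed back into the sliding jaw, m: 0 = free, at most 0.0075; spring 1 N per mm.
- cell_1 (a point): Point on the floor of cell 1 (vise x = -63 mm, y = 66.5 mm, z = 8 mm) where the centre of a bottle's underside lies when the bottle stands against the fixed jaw.
- pad_2 (a joint): How far the sprung pad that faces cell 2 is pushed back into the sliding jaw, m: 0 = free, at most 0.0075; spring 1 N per mm.
- cell_2 (a point): Point on the floor of cell 2 (vise x = -21 mm, y = 66.5 mm, z = 8 mm) where the centre of a bottle's underside lies when the bottle stands against the fixed jaw.
- pad_3 (a joint): How far the sprung pad that faces cell 3 is pushed back into the sliding jaw, m: 0 = free, at most 0.0075; spring 1 N per mm.
- cell_3 (a point): Point on the floor of cell 3 (vise x = 21 mm, y = 66.5 mm, z = 8 mm) where the centre of a bottle's underside lies when the bottle stands against the fixed jaw.
- pad_4 (a joint): How far the sprung pad that faces cell 4 is pushed back into the sliding jaw, m: 0 = free, at most 0.0075; spring 1 N per mm.
- cell_4 (a point): Point on the floor of cell 4 (vise x = 63 mm, y = 66.5 mm, z = 8 mm) where the centre of a bottle's underside lies when the bottle stands against the fixed jaw.
- bottle_1: White plastic dropper bottle, round body 27 mm in diameter up to 54 mm, then a cap and nozzle within 20 mm diameter up to 84 mm, 25 g; origin at the centre of its underside, z up. All four bottles are alike; this one stands in one of the vise's cells at the start, loose.
- bottle_2: White plastic dropper bottle, round body 27 mm in diameter up to 54 mm, then a cap and nozzle within 20 mm diameter up to 84 mm, 25 g; origin at the centre of its underside, z up. All four bottles are alike; this one stands in one of the vise's cells at the start, loose.
- bottle_3: White plastic dropper bottle, round body 27 mm in diameter up to 54 mm, then a cap and nozzle within 20 mm diameter up to 84 mm, 25 g; origin at the centre of its underside, z up. All four bottles are alike; this one is a spare, stands on the bench close to the long side of the tip box.
- bottle_4: White plastic dropper bottle, round body 27 mm in diameter up to 54 mm, then a cap and nozzle within 20 mm diameter up to 84 mm, 25 g; origin at the centre of its underside, z up. All four bottles are alike; this one is a spare, stands on the bench close to the reagent bottle.
- tip_box: Pipette tip box with closed lid, 66 (x) x 116 (y) x 73 mm high; origin at the centre of its underside. Loose bystander, to be left where it stands.
- reagent_bottle: Round reagent bottle with screw cap, 68 mm diameter, 121 mm high; origin at the centre of its underside. Loose bystander, to be left where it stands.
- stapler: Black desk stapler, 32 (x) x 137 (y) x 45 mm; origin at the centre of its underside. Loose bystander, to be left where it stands.
Not all that is in view belongs to the job. What is shaped like the bottle_3 but purple is not meant.

How it is judged:
On the way, in this order (a step that is already met when the one before it is completed fails the run):
1. all four cells hold an upright bottle (horizontal distance between any of bottle_1, bottle_2, bottle_3, bottle_4 and cell_1 below 0.025 m and horizontal distance between any of bottle_1, bottle_2, bottle_3, bottle_4 and cell_2 below 0.025 m and horizontal distance between any of bottle_1, bottle_2, bottle_3, bottle_4 and cell_3 below 0.025 m and horizontal distance between any of bottle_1, bottle_2, bottle_3, bottle_4 and cell_4 below 0.025 m and height (world z) of each of bottle_1, bottle_2, bottle_3, bottle_4 below 0.014 m and angle between each of bottle_1, bottle_2, bottle_3, bottle_4's own z axis and vertical below 0.15 rad), for 0.2 s.
2. the crank has closed the jaw: every pad is pressed in by its bottle (value of joint each of pad_1, pad_2, pad_3, pad_4 above 0.0025 m), for 0.2 s.
At the end, for the whole second after the job is handed in: Each of the four cells holds a dropper bottle, upright within 0.15 rad, standing on the cell floor, within 11 mm (level) of the cell's point, and at rest; each of the four pads is pressed in by more than 2.5 mm (at the end stop it is 4 to 5 mm) (all of step 2 and horizontal distance between any of bottle_1, bottle_2, bottle_3, bottle_4 and cell_1 below 0.011 m and horizontal distance between any of bottle_1, bottle_2, bottle_3, bottle_4 and cell_2 below 0.011 m and horizontal distance between any of bottle_1, bottle_2, bottle_3, bottle_4 and cell_3 below 0.011 m and horizontal distance between any of bottle_1, bottle_2, bottle_3, bottle_4 and cell_4 below 0.011 m and height (world z) of each of bottle_1, bottle_2, bottle_3, bottle_4 below 0.014 m and angle between each of bottle_1, bottle_2, bottle_3, bottle_4's own z axis and vertical below 0.15 rad and linear speed of each of bottle_1, bottle_2, bottle_3, bottle_4 below 0.02 m/s); the robot touches nothing.
It fails at once if a bystander (tip box, reagent bottle, stapler) is moved more than 25 mm or tipped (distance of any of tip_box, reagent_bottle, stapler from where it was at the start of the episode above 0.025 m or angle between any of tip_box, reagent_bottle, stapler's own z axis and vertical above 0.4 rad).
It fails at once if a bottle that was in its cell at the start is lifted out (height (world z) of any of bottle_1, bottle_2 above 0.03 m).
It also fails if it takes over 72 s, if anything falls off the work surface, if the arm or the gripper's body presses on something with over 40 N, if the wrist force passes 120 N, or if a joint passes its speed limit or range.

## Robot

A 6-joint arm with a two-finger parallel gripper is mounted at the origin on a cart in front of the work surface, level with it; the furniture and walls round the work are solid. World frame = base frame: x ahead of the robot, y to its left, z up, the work surface at z = 0. Lengths are in m, angles in rad, forces in N, time in s.
With the tool pointing down it reaches from about 0.4 to 0.825 m from the base axis. Payload 7 kg.
Tool frame: the origin (TCP) lies between the finger pads; the fingertips stand env.tip_extent ahead of it and the grasp point (between the pads) lies 11 mm behind it (env.tip_extent is the distance from the TCP to the fingertips, in m); z points along the fingers, y is the line along which they close (so a half turn about z gives the same grasp; the last joint's range is limited). The gripper opens to 88 mm and grips with 3 to 60 N. Pads are 19 mm wide; open, the fingers measure 130 mm over their backs; the gripper's body (78 mm by 193 mm) begins 47 mm behind the grasp point.
Start: joints at [-0.866, 0.359, 0.012, 0, -1.224, -0.288], TCP at [0.273, -0.617, 0.235] pointing down, gripper open.
Joint ranges: [-3.07, 3.07], [-1.43, 2.12], [-1.02, 1.25], [-3.03, 1.67], [-3.05, -0], [-3.03, 3.03]. Speed limits (rad/s): [2.39, 2.39, 3.01, 3.14, 3.14, 3.14].

## Interface

Orientations are given as a unit quaternion [w, x, y, z].
In Python, from station import env gives the robot as it stands.
- The arm moves only by the shell command python3 -m creep 'ROWS'. ROWS is a JSON object of lists of equal length, an entry for each row: "xyz": the shift along the tool's x, y, z as a fraction of full scale, a list of three; "twist": the turn, a rotation vector about the tool's x, y, z as a fraction of full scale, a list of three; "gripper": the closure, from -1 (fully open) to 1 (shut). A call has exactly 8 rows; each row is the pose to reach, as a shift and turn from the pose commanded when the call began, along the tool's axes at that moment; what a row does not reach only later rows make up. Full scale, the value 1, is 600 mm for a shift and 0.5 rad for a turn. A row lasts 1/8 s, in which the tool goes at most 62.5 mm and 10.7 degrees, less where a joint would pass 70% of its speed; a pose out of reach is approached as far as the arm can. A call with a number of a shift or a turn outside -1 to 1 is refused whole. A call with a gripper value outside its range is refused whole. The fingers move at their own pace and stop on an object; the grip force is fixed at half the most. Time passes only in rows, so rows that repeat a pose let the fingers close, or fill a call up. It gives the time, the measured TCP pose, the force, the opening and the grip force at its end, in the units of the state.
- env.sense(): the state, without advancing time (a new reading comes with each control period).
- env.get_image(name): name is "scene" or "top" or "wrist"; returns a dict with "frame" (420x560x3 uint8, red, green, blue), "fovy" (degrees; the focal length in pixels is half the picture's height over the tangent of half this angle, whatever the lens; pixels are square), "cx", "cy" (the principal point, pixels), "pose" (4x4, takes a point from camera to world coordinates). Camera axes: x right, y down, z forward; pixel columns grow to the right and rows downward; lengths in m; the calibration is good to about 2 mm. The wrist camera is an equidistant fisheye: a pixel r from the principal point sees the ray r / f radians off the axis. A picture is of the moment at which its call begins. There is no depth.
- env.hand_in(): hands the job in; it is judged then, once.
The state is a dict: "clock": time; "joint_pos": joint angles; "joint_vel": joint speeds; "tau": joint torques, N m; "tool_pos": TCP position; "orientation": TCP orientation; "force": force on the tool from outside, world axes, zero at the start; "wrist_torque": the same for the moment, N m; "width": opening from 0.0 (shut) to 1.0 (fully open); "finger_force": force on a finger pad.
Only numpy, scipy, OpenCV 4.12 (cv2) and the standard library are available. Lean on these libraries where they do the work, as an engineer would, in place of code of your own. Each camera call takes 0.05 s, during which the arm holds its last target. There are 200 camera calls.

## Working session

There is one attempt and no reset: what is moved stays moved. The work goes in short steps, Python scripts to look and compute and a shell command to move; the robot and the scene stay as the last step left them, time stands still between calls to the robot, and variables do not carry over. Pictures are saved under pics/ and viewed, at most 10 in all, crops included, and the job is handed in when it is done.

```bash
mkdir -p pics; ls; python3 - <<'E'
from station import env
import cv2
s=env.sense();print(s['clock'],s['tool_pos'],s['orientation'],s['width'],env.tip_extent)
for n in("scene","top"):
    d=env.get_image(n);cv2.imwrite(f'pics/{n}0.png',cv2.resize(d['frame'][:,:,::-1],(800,600),interpolation=cv2.INTER_CUBIC));print(n,d['fovy'],d['cx'],d['cy'],d['pose'].tolist() if hasattr(d['pose'],'tolist') else d['pose'])
E
```

```text
pics
0.0 [ 0.27305122 -0.6167746   0.23360748] [-2.34680546e-04 -2.06823622e-01  9.78377886e-01  8.03974524e-04] 0.9978135506539939 0.008
scene 46.30557363050755 286.3213151213486 205.8886707854292 [[-0.8637774426152156, -0.2897265436272571, 0.41224635783342106, 0.049513197575819894], [-0.5037218281749376, 0.4764466994486484, -0.7205989608683792, 0.9093388696917806], [0.012363229724328642, -0.8300946165963807, -0.5574854958189415, 0.7990228338109595], [0.0, 0.0, 0.0, 1.0]]
top 44.361936554478866 284.41911055663286 204.3367388628877 [[-0.016148532585198282, -0.9919344662810897, 0.12571889078016252, 0.3792085530397258], [-0.9998639511453978, 0.015597487652361804, -0.005366337563739147, -0.0076257216440335646], [0.0033621563405595288, -0.1257884453460812, -0.992051391270713, 1.5896018298457693], [0.0, 0.0, 0.0, 1.0]]
```

View pics/scene0.png

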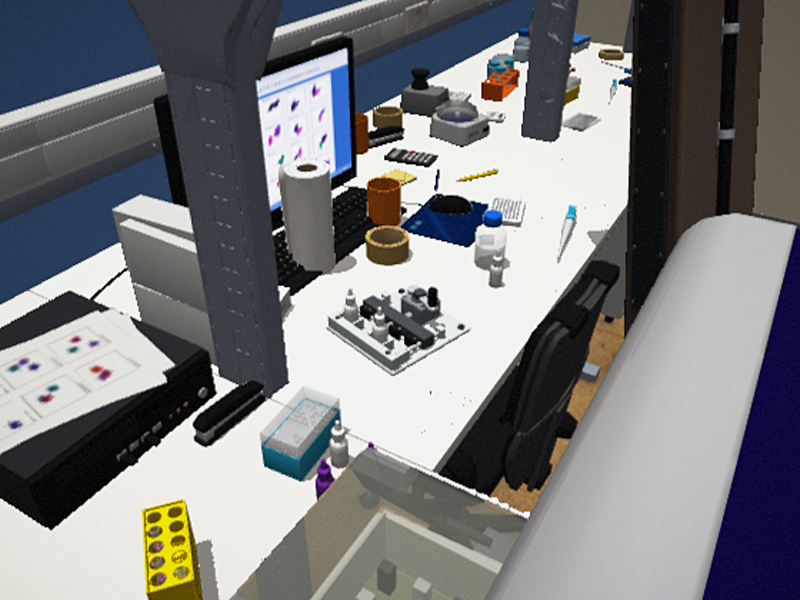

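View pics/top0.png

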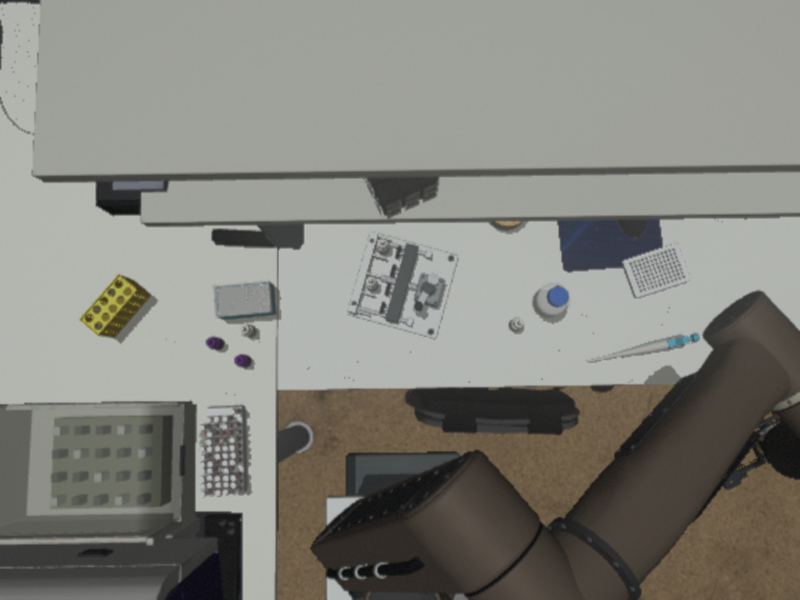

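The top view shows the vise at about (403,285), with white bottles in two cells at (384,245) and (373,285), and the crank at (430,290). There are four dropper-shaped candidates outside the vise:
- White at (248,330), beside the tip box. This fits bottle_3.
- White at (517,324), beside the reagent bottle. This fits bottle_4.
- Purple at (215,343) and (242,360). These are decoys.

I'll confirm this in one enlarged crop.

```bash
cat > h.py <<'E'
import numpy as np,cv2
from station import env
def proj(d,P):
    P=np.atleast_2d(P);M=np.linalg.inv(np.array(d['pose']));f=210/np.tan(np.radians(d['fovy'])/2)
    c=P@M[:3,:3].T+M[:3,3];return c[:,:2]/c[:,2:]*f+[d['cx'],d['cy']]
def unp(d,uv,z):
    T=np.array(d['pose']);f=210/np.tan(np.radians(d['fovy'])/2)
    r=T[:3,:3]@[(uv[0]-d['cx'])/f,(uv[1]-d['cy'])/f,1];return T[:3,3]+r*(z-T[2,3])/r[2]
E
python3 - <<'E'
from h import *
d=env.get_image('top');F=d['frame'][:,:,::-1]
def c(x,y,w,h,s):return cv2.resize(F[y:y+h,x:x+w],(w*s,h*s),interpolation=cv2.INTER_CUBIC)
v=c(240,158,84,84,7)   # 588x588
a=c(140,190,60,70,3);b=c(345,190,60,60,3)
o=np.zeros((600,800,3),np.uint8);o[:588,:588]=v;o[:210,600:780]=a;o[220:400,600:780]=b
cv2.imwrite('pics/crop1.png',o)
E
```

```text
(no output)
```

View pics/crop1.png

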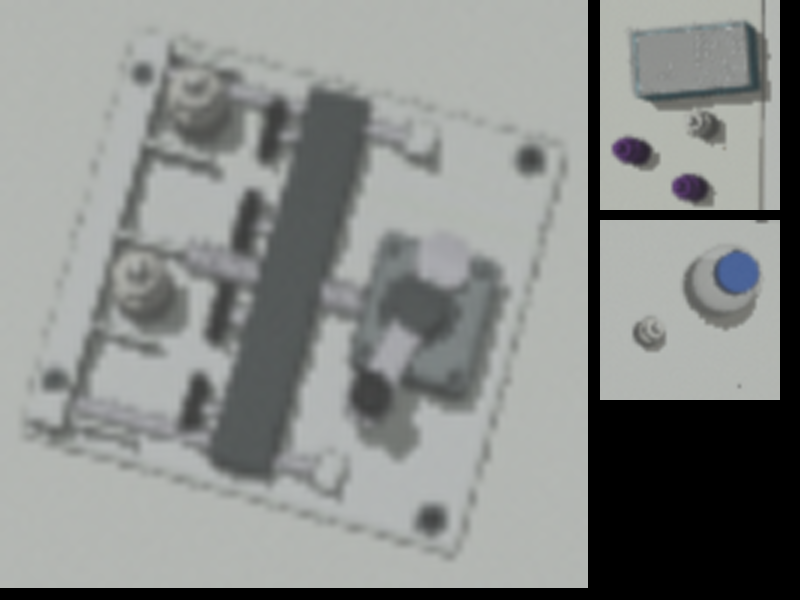

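The crop confirms it: bottle_3 is the white one at (705,124), next to the long side of the tip box, with purple ones on either side. bottle_4 is the white one at (650,330), next to the blue-capped bottle. Cells 4 (top) and 2 are loaded, so cells 1 and 3 are empty. The knob is at (372,395) and the axis at (418,305).

```bash
python3 - <<'E'
from h import *
from scipy.optimize import least_squares
d=env.get_image('top');s=env.get_image('scene')
px=np.array([[130,25],[565,143],[458,558],[25,432]])/7+[240,158]
L=np.array([[95,100],[95,-100],[-95,-100],[-95,100]])/1e3
def w(p,l,z):
    c,si=np.cos(p[2]),np.sin(p[2]);return np.c_[p[0]+c*l[:,0]-si*l[:,1],p[1]+si*l[:,0]+c*l[:,1],np.full(len(l),z)]
x0=unp(d,px.mean(0),.008)
r=least_squares(lambda p:(proj(d,w(p,L,.008))-px).ravel(),[x0[0],x0[1],0]);V=r.x;print('vise',V,np.abs(r.fun).max())
k=unp(d,np.array([372,393])/7+[240,158],.095);ax=w(V,np.array([[0,-.055]]),.095)[0];dv=k-ax
print('knob',k,'axis',ax,'r',np.hypot(*dv[:2]),'vise angle',np.degrees(np.arctan2(dv[1],dv[0])-V[2]))
B=[]
for t,sc in(([140+104/3,190+124/3],[338,424]),([345+50/3,190+110/3],[497,257])):
    a=unp(d,t,.08);b=unp(s,np.array(sc)*.7,.084);print(a,b);B.append((a+b)[:2]/2)
np.savez('est',V=V,B=B)
O=[]
for im,c in((s,None),):
  F=cv2.resize(im['frame'][:,:,::-1],None,fx=5,fy=5,interpolation=cv2.INTER_CUBIC)
  def dr(P,col):cv2.polylines(F,[np.int32((proj(im,P)+.5)*5)],True,col,1,cv2.LINE_AA)
  th=np.linspace(0,6.283,24)
  for b in B:
    for z,rr in((0,.0135),(.054,.0135)):dr(np.c_[b[0]+rr*np.cos(th),b[1]+rr*np.sin(th),th*0+z],(0,0,255))
  dr(w(V,L,.008),(0,0,255));dr(w(V,L*[[.9,.8],[.9,0],[.9,0],[.9,.8]],.034)[:2],(0,255,0))
  dr(w(V,np.array([[-.08,.08],[.08,.08]]),.034),(0,255,0))
  dr(np.c_[k[0]+.009*np.cos(th),k[1]+.009*np.sin(th),th*0+.095],(0,255,0))
  o=np.zeros((600,800,3),np.uint8)
  o[:600,:530]=F[5*195:5*195+600,5*226:5*226+530]
  a=F[5*285:5*285+250,5*215:5*215+250];o[:250,540:790]=a
  a=F[5*165:5*165+250,5*325:5*325+250];o[300:550,540:790]=a
cv2.imwrite('pics/ov1.png',o)
E
```

```text
vise [ 0.59602216 -0.00917964 -0.2795963 ] 0.8591214301884804
knob [ 0.53937321 -0.04069824  0.095     ] axis [ 0.58084394 -0.06204382  0.095     ] r 0.04664177274570181 vise angle 168.78415230513204
[0.49577896 0.30732961 0.08      ] [0.49721764 0.32580807 0.084     ]
[ 0.50078554 -0.24177623  0.08      ] [ 0.49537379 -0.22040742  0.084     ]
```

View pics/ov1.png

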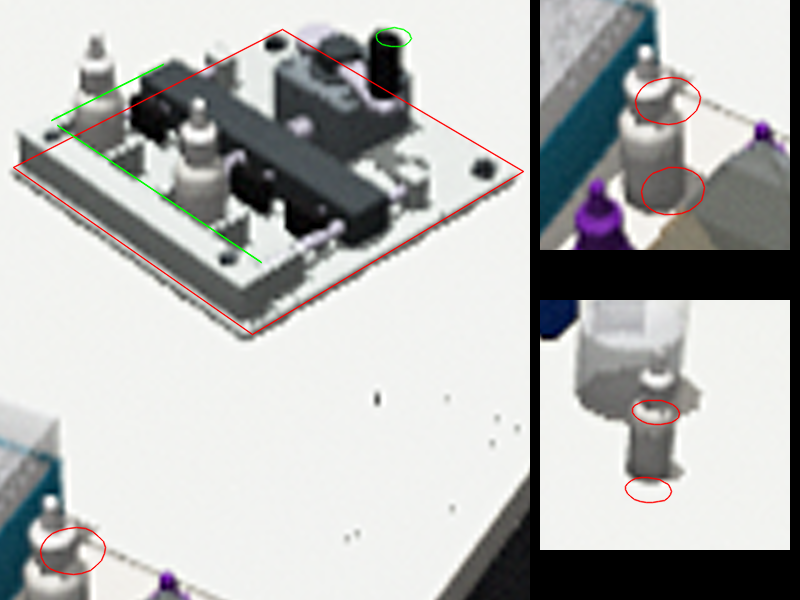

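The overlay fits the vise to within about 1 px. My first bottle estimates are off, so I'll redo them from the tips here: bottle_3 tip (645,48) and base front (654,214), bottle_4 tip (657,352) and base front (650,482).

```bash
python3 - <<'E'
from h import *
d=env.get_image('top');s=env.get_image('scene')
cam=np.array(s['pose'])[:2,3]
E=[]
for t,tip,base in(([140+104/3,190+124/3],[645,48],[654,214]),([345+50/3,190+110/3],[657,352],[650,482])):
    off=[540,0] if base[1]<300 else [540,300]
    o=np.array([215,285]) if base[1]<300 else np.array([325,165])
    f=lambda q:(np.array(q)-off)/5+o-.5
    a=unp(s,f(tip),.084)[:2];b=unp(s,f(base),0)[:2];u=(b-cam)/np.linalg.norm(b-cam);b=b+u*.0135
    c=unp(d,np.array(t)-.5,.07)[:2];print(a,b,c);E.append(.4*a+.3*b+.3*c)
print(E)
z=np.load('est.npz');V=z['V'];np.savez('est',V=V,B=E)
# zoom check in top and wrist later
o=np.zeros((600,800,3),np.uint8);th=np.linspace(0,6.283,40)
F=cv2.resize(d['frame'][:,:,::-1],None,fx=10,fy=10,interpolation=cv2.INTER_CUBIC);G=cv2.resize(s['frame'][:,:,::-1],None,fx=7,fy=7,interpolation=cv2.INTER_CUBIC)
for i,b in enumerate(E):
    for im,A,k in((d,F,10),(s,G,7)):
        for zz,rr in((0,.0135),(.054,.0135),(.084,.004)):
            cv2.polylines(A,[np.int32((proj(im,np.c_[b[0]+rr*np.cos(th),b[1]+rr*np.sin(th),th*0+zz])+.5)*k)],True,(0,0,255),1,cv2.LINE_AA)
        p=np.int32(proj(im,[*b,.04])[0]*k);o[300*i:300*i+300,(400 if k==7 else 0):(400 if k==7 else 0)+390]=A[p[1]-150:p[1]+150,p[0]-195:p[0]+195]
cv2.imwrite('pics/ov2.png',o)
E
```

```text
[0.50365002 0.32056239] [0.50420703 0.32076192] [0.49805327 0.31090668]
[ 0.50704579 -0.24625724] [ 0.50587113 -0.25193852] [ 0.50309718 -0.24189895]
[array([0.5021381 , 0.31772554]), array([ 0.50550881, -0.24665414])]
```

View pics/ov2.png

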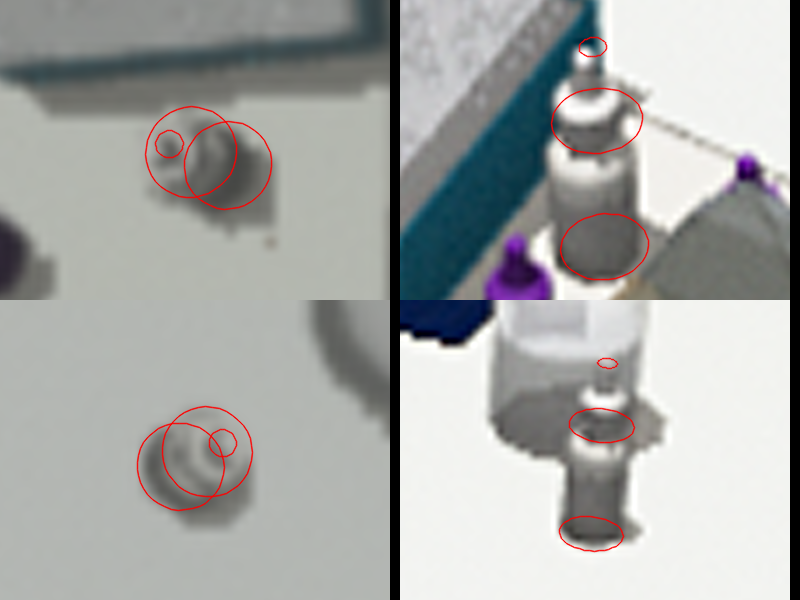

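```bash
cat >> h.py <<'E'
from scipy.spatial.transform import Rotation as Ro
def plan(xyz,yaw=None):
    "shift/twist fractions to go to world TCP xyz with closing axis (tool y) at yaw deg, tool down"
    s=env.sense();q=s['orientation'];R=Ro.from_quat([*q[1:],q[0]]);p=np.array(s['tool_pos'])
    print('clock %.2f'%s['clock'],'pos',p.round(4),'shift',(R.inv().apply(np.array(xyz)-p)/.6).round(4),end=' ')
    if yaw is not None:
        y=np.radians(yaw);T=np.c_[[np.sin(y),-np.cos(y),0],[np.cos(y),np.sin(y),0],[0,0,-1]]
        print('twist',((R.inv()*Ro.from_matrix(T)).as_rotvec()/.5).round(4),end='')
    print()
def vp(x,y):
    V=np.load('est.npz')['V'];c,s=np.cos(V[2]),np.sin(V[2]);return np.array([V[0]+c*x-s*y,V[1]+s*x+c*y])
E
python3 - <<'E'
from h import *
d=env.get_image('top');s=env.get_image('scene')
print(unp(d,np.array([558,296])*.7,.121),unp(s,np.array([494,215])*.7,.121))
B=np.load('est.npz')['B'];plan([*B[1],.16],62)
for c in(-.063,.021):print(vp(c,.0635))
E
```

```text
[ 0.5522269  -0.32056889  0.121     ] [ 0.54854807 -0.31563774  0.121     ]
clock 0.45 pos [ 0.2732 -0.6172  0.2345] shift [-0.604   0.4079  0.1241] Traceback (most recent call last):
  File "<stdin>", line 4, in <module>
  File "h.py", line 16, in plan
    print('twist',((R.inv()*Ro.from_matrix(T)).as_rotvec()/.5).round(4),end='')
                            ~~~~~~~~~~~~~~^^^
  File "scipy/spatial/transform/_rotation.pyx", line 1143, in scipy.spatial.transform._rotation.Rotation.from_matrix
ValueError: Non-positive determinant (left-handed or null coordinate frame) in rotation matrix 0: [[ 0.88294759  0.46947156  0.        ]
 [-0.46947156  0.88294759  0.        ]
 [ 0.          0.         -1.        ]].
```

```bash
sed -i 's/T=np.c_\[\[np.sin(y),-np.cos(y),0\]/T=np.c_[[-np.sin(y),np.cos(y),0]/' h.py; python3 -m creep '{"xyz":[[-0.08,0.055,0],[-0.16,0.11,0],[-0.24,0.165,0],[-0.32,0.22,0],[-0.41,0.275,0],[-0.5,0.335,0],[-0.6,0.405,0],[-0.6,0.405,0]],"twist":[[0,0,0.2],[0,0,0.4],[0,0,0.6],[0,0,0.8],[0,0,1],[0,0,1],[0,0,1],[0,0,1]],"gripper":[-1,-1,-1,-1,-1,-1,-1,-1]}'
python3 -c "
from h import *
plan([.5055,-.247,.2],42)"
```

```text
clock: 1.45
tool_pos: [0.5057, -0.2464, 0.2348]
orientation: [0.0, 0.04, 0.999, 0.0]
force: [0.1, -0.1, -0.3]
width: 1.005
finger_force: 0.0
clock 1.45 pos [ 0.5057 -0.2464  0.2348] shift [ 0.0003 -0.001   0.058 ] twist [9.0000e-04 1.3000e-03 1.5165e+00]
```

```bash
python3 -m creep '{"xyz":[[0,0,0],[0,0,0],[0,0,0],[0,0,0],[0,0,0],[0,0,0],[0,0,0],[0,0,0]],"twist":[[0,0,0.35],[0,0,0.7],[0,0,1],[0,0,1],[0,0,1],[0,0,1],[0,0,1],[0,0,1]],"gripper":[-0.3,-0.3,-0.3,-0.3,-0.3,-0.3,-0.3,-0.3]}' >/dev/null
python3 -m creep '{"xyz":[[0,0,0.02],[0,0,0.04],[0,0,0.058],[0,0,0.058],[0,0,0.058],[0,0,0.058],[0,0,0.058],[0,0,0.058]],"twist":[[0,0,0.3],[0,0,0.52],[0,0,0.52],[0,0,0.52],[0,0,0.52],[0,0,0.52],[0,0,0.52],[0,0,0.52]],"gripper":[-0.3,-0.3,-0.3,-0.3,-0.3,-0.3,-0.3,-0.3]}'
python3 - <<'E'
from h import *
B=np.load('est.npz')['B'];plan([*B[1],.036],42)
d=env.get_image('wrist');T=np.array(d['pose']);f=210/np.tan(np.radians(d['fovy'])/2)
F=cv2.resize(d['frame'][:,:,::-1],None,fx=800/560,fy=800/560,interpolation=cv2.INTER_CUBIC)
print(d['fovy'],T[:3,3],T[:3,2])
th=np.linspace(0,6.283,40)
for b,zz,rr in((B[1],0,.0135),(B[1],.054,.0135),(B[1],.084,.004),([.55,-.318],0.1,.034)):
    P=np.c_[b[0]+rr*np.cos(th),b[1]+rr*np.sin(th),th*0+zz];c=(P-T[:3,3])@T[:3,:3];n=np.hypot(c[:,0],c[:,1]);a=np.arctan2(n,c[:,2])*f
    uv=c[:,:2]/n[:,None]*a[:,None]+[d['cx'],d['cy']]
    cv2.polylines(F,[np.int32((uv+.5)*800/560)],True,(0,0,255),1,cv2.LINE_AA)
cv2.imwrite('pics/w1.png',F)
E
```

```text
clock: 3.45
tool_pos: [0.5041, -0.2493, 0.1999]
orientation: [0.0, 0.409, 0.912, 0.0]
force: [-0.8, 0.1, 0.2]
width: 0.65
finger_force: 0.0
clock 3.45 pos [ 0.5041 -0.2493  0.1999] shift [0.0018 0.0046 0.2732] twist [ 0.0004  0.0005 -0.0106]
65.70646984690485 [ 0.4520482  -0.19059352  0.35042678] [ 0.19257386 -0.21512357 -0.9574117 ]
```

View pics/w1.png

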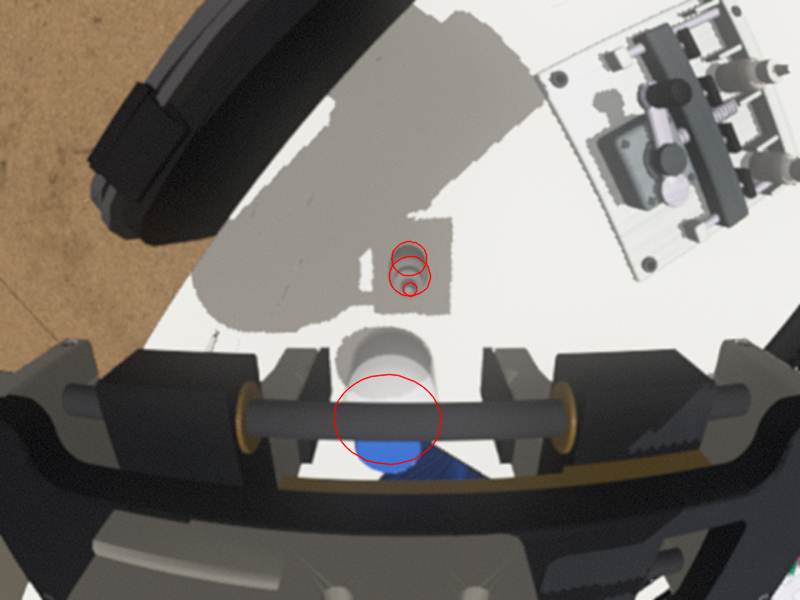

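The wrist overlay sits on bottle_4 (body around (408,262), tip (410,290)), and the reagent bottle is clear of the palm. I'll descend and grip.

```bash
python3 -m creep '{"xyz":[[0.002,0.004,0.05],[0.002,0.004,0.1],[0.002,0.004,0.15],[0.002,0.004,0.2],[0.002,0.004,0.24],[0.002,0.004,0.26],[0.002,0.004,0.272],[0.002,0.004,0.272]],"twist":[[0,0,0],[0,0,0],[0,0,0],[0,0,0],[0,0,0],[0,0,0],[0,0,0],[0,0,0]],"gripper":[-0.3,-0.3,-0.3,-0.3,-0.3,-0.3,-0.3,-0.3]}'
python3 -m creep '{"xyz":[[0,0,0],[0,0,0],[0,0,0],[0,0,0],[0,0,0],[0,0,0],[0,0,0],[0,0,0]],"twist":[[0,0,0],[0,0,0],[0,0,0],[0,0,0],[0,0,0],[0,0,0],[0,0,0],[0,0,0]],"gripper":[1,1,1,1,1,1,1,1]}'
python3 -c "
from h import *
plan([*vp(.021,.0635),.15],74)"
```

```text
clock: 4.5
tool_pos: [0.5052, -0.2468, 0.0367]
orientation: [0.0, 0.409, 0.912, -0.0]
force: [-0.2, -0.3, 0.9]
width: 0.649
finger_force: 0.0
clock: 5.5
tool_pos: [0.5052, -0.2468, 0.0367]
orientation: [0.0, 0.409, 0.912, 0.0]
force: [-1.0, 0.2, 4.3]
width: 0.293
finger_force: 30.0
clock 5.50 pos [ 0.5052 -0.2468  0.0367] shift [ 0.222   0.4847 -0.1888] twist [ 1.0000e-04  6.0000e-04 -1.1278e+00]
```

```bash
python3 -m creep '{"xyz":[[0,0,-0.07],[0,0,-0.15],[0,0,-0.22],[0.03,0.06,-0.22],[0.06,0.13,-0.22],[0.1,0.21,-0.22],[0.14,0.29,-0.22],[0.17,0.36,-0.22]],"twist":[[0,0,0],[0,0,0],[0,0,0],[0,0,-0.2],[0,0,-0.4],[0,0,-0.6],[0,0,-0.8],[0,0,-1]],"gripper":[1,1,1,1,1,1,1,1]}'
python3 -c "
from h import *
plan([*vp(.021,.0635),.12],74)"
```

```text
clock: 6.5
tool_pos: [0.5986, -0.025, 0.1682]
orientation: [-0.0, 0.169, 0.986, -0.0]
force: [0.4, -0.8, -0.5]
width: 0.291
finger_force: 30.0
clock 6.50 pos [ 0.5986 -0.025   0.1682] shift [-0.0158  0.1312  0.0803] twist [-0.0002 -0.0013 -0.1203]
```

```bash
python3 -m creep '{"xyz":[[-0.005,0.04,0],[-0.01,0.08,0],[-0.0158,0.12,0],[-0.0158,0.131,0.02],[-0.0158,0.131,0.05],[-0.0158,0.131,0.08],[-0.0158,0.131,0.08],[-0.0158,0.131,0.08]],"twist":[[0,0,-0.12],[0,0,-0.12],[0,0,-0.12],[0,0,-0.12],[0,0,-0.12],[0,0,-0.12],[0,0,-0.12],[0,0,-0.12]],"gripper":[1,1,1,1,1,1,1,1]}'
python3 - <<'E'
from h import *
plan([*vp(.021,.0635),.046],74)
o=np.zeros((600,800,3),np.uint8);th=np.linspace(0,6.283,40)
for im,x,k in((env.get_image('scene'),0,6),(env.get_image('top'),400,6)):
    F=cv2.resize(im['frame'][:,:,::-1],None,fx=k,fy=k,interpolation=cv2.INTER_CUBIC)
    for c in(-.063,-.021,.021,.063):
        b=vp(c,.0665)
        for zz,rr in((.008,.0135),(.092,.004)):cv2.polylines(F,[np.int32((proj(im,np.c_[b[0]+rr*np.cos(th),b[1]+rr*np.sin(th),th*0+zz])+.5)*k)],True,(0,0,255),1,cv2.LINE_AA)
    b=vp(0,.066);p=np.int32(proj(im,[*b,.06])[0]*k);o[:,x:x+395]=F[p[1]-300:p[1]+300,p[0]-197:p[0]+198]
cv2.imwrite('pics/pl1.png',o)
E
```

```text
clock: 7.5
tool_pos: [0.634, 0.0434, 0.1207]
orientation: [0.0, 0.141, 0.99, -0.0]
force: [-0.5, -0.0, -0.1]
width: 0.298
finger_force: 30.0
clock 7.50 pos [0.634  0.0434 0.1207] shift [0.0017 0.0041 0.1245] twist [-0.0005  0.0003 -0.0087]
```

View pics/pl1.png

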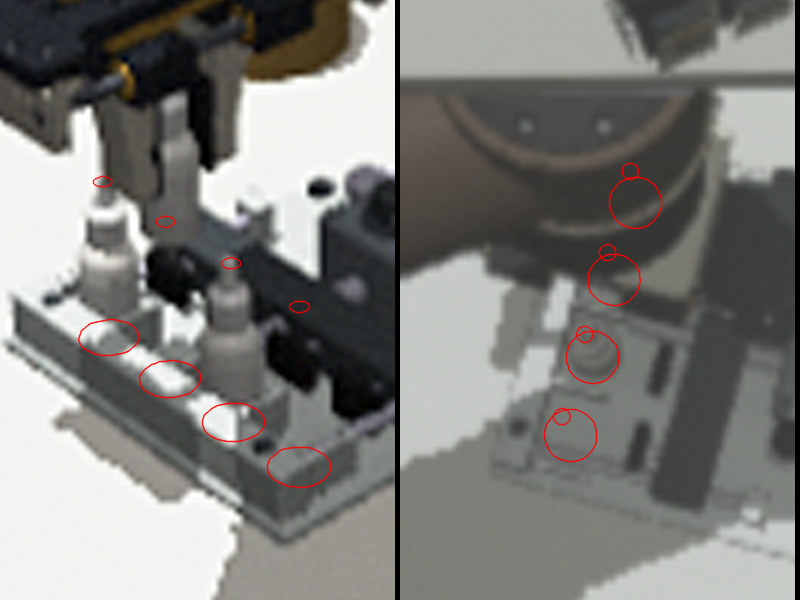

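The held bottle hangs upright over cell 3, and the projected cell positions match the vise. I'll lower it and release.

```bash
python3 -m creep '{"xyz":[[0.0017,0.004,0.03],[0.0017,0.004,0.06],[0.0017,0.004,0.08],[0.0017,0.004,0.1],[0.0017,0.004,0.11],[0.0017,0.004,0.12],[0.0017,0.004,0.125],[0.0017,0.004,0.125]],"twist":[[0,0,0],[0,0,0],[0,0,0],[0,0,0],[0,0,0],[0,0,0],[0,0,0],[0,0,0]],"gripper":[1,1,1,1,1,1,1,1]}'
```

```text
clock: 8.6
tool_pos: [0.6336, 0.0465, 0.0456]
orientation: [0.0, 0.141, 0.99, 0.0]
force: [0.4, 0.9, -0.4]
width: 0.294
finger_force: 30.0
```

```bash
python3 -m creep '{"xyz":[[0,0,0],[0,0,0],[0,0,0],[0,0,0],[0,0,0],[0,0,0],[0,0,-0.03],[0,0,-0.09]],"twist":[[0,0,0],[0,0,0],[0,0,0],[0,0,0],[0,0,0],[0,0,0],[0,0,0],[0,0,0]],"gripper":[0.2,0.1,0,-0.2,-0.2,-0.2,-0.2,-0.2]}'
python3 -c "
from h import *
B=np.load('est.npz')['B'];plan([*B[0],.2],90)"
```

```text
clock: 9.6
tool_pos: [0.6328, 0.0462, 0.0998]
orientation: [-0.001, 0.141, 0.99, -0.001]
force: [0.6, 0.3, 1.3]
width: 0.601
finger_force: 0.0
clock 9.60 pos [0.6328 0.0462 0.0998] shift [ 0.3359  0.3734 -0.1669] twist [-0.0027 -0.0049 -0.5665]
```

```bash
python3 -m creep '{"xyz":[[0,0,-0.09],[0,0,-0.167],[0.06,0.07,-0.167],[0.13,0.14,-0.167],[0.2,0.215,-0.167],[0.265,0.29,-0.167],[0.335,0.373,-0.167],[0.335,0.373,-0.167]],"twist":[[0,0,0],[0,0,0],[0,0,-0.2],[0,0,-0.4],[0,0,-0.57],[0,0,-0.57],[0,0,-0.57],[0,0,-0.57]],"gripper":[-0.2,-0.2,-0.2,-0.2,-0.2,-0.2,-0.2,-0.2]}'
python3 - <<'E'
from h import *
B=np.load('est.npz')['B'];plan([*B[0],.036],90)
o=np.zeros((600,800,3),np.uint8);th=np.linspace(0,6.283,40)
d=env.get_image('wrist');T=np.array(d['pose']);f=210/np.tan(np.radians(d['fovy'])/2)
k=3;F=cv2.resize(d['frame'][:,:,::-1],None,fx=k,fy=k,interpolation=cv2.INTER_CUBIC)
def wp(P):
    c=(P-T[:3,3])@T[:3,:3];n=np.hypot(c[:,0],c[:,1]);return c[:,:2]/n[:,None]*(np.arctan2(n,c[:,2])*f)[:,None]+[d['cx'],d['cy']]
for zz,rr in((0,.0135),(.054,.0135),(.084,.004)):
    b=B[0];cv2.polylines(F,[np.int32((wp(np.c_[b[0]+rr*np.cos(th),b[1]+rr*np.sin(th),th*0+zz])+.5)*k)],True,(0,0,255),1,cv2.LINE_AA)
p=np.int32(wp(np.array([[*B[0],.05]]))[0]*k);print(p/k)
x=max(p[0]-200,0);y=max(p[1]-300,0);o[:,:400]=F[y:y+600,x:x+400]
im=env.get_image('scene');k=5;F=cv2.resize(im['frame'][:,:,::-1],None,fx=k,fy=k,interpolation=cv2.INTER_CUBIC)
p=np.int32(proj(im,[*vp(0,.06),.05])[0]*k);o[:300,401:]=F[p[1]-150:p[1]+150,p[0]-200:p[0]+199]
p=np.int32(proj(im,[*B[0],.05])[0]*k);o[300:,401:]=F[p[1]-150:p[1]+150,p[0]-200:p[0]+199]
cv2.imwrite('pics/w2.png',o)
E
```

```text
clock: 10.6
tool_pos: [0.5017, 0.3211, 0.2013]
orientation: [0.001, -0.003, 1.0, 0.001]
force: [0.2, -1.5, -0.1]
width: 0.599
finger_force: 0.0
clock 10.60 pos [0.5017 0.3211 0.2013] shift [-0.0004 -0.006   0.2754] twist [0.003  0.0026 0.013 ]
[279.33333333 192.33333333]
```

View pics/w2.png

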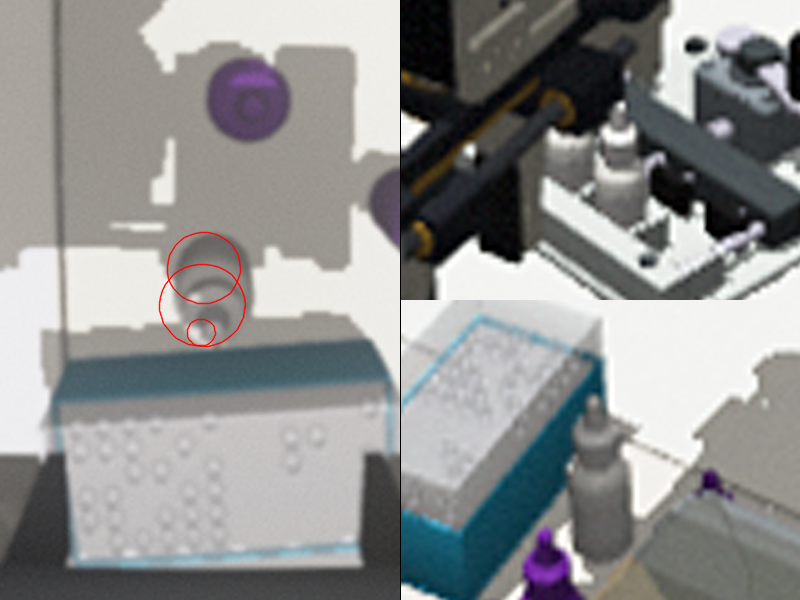

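In the wrist view, bottle_3's body centre is at about (213,295), roughly 3 mm to the right of and above my overlay. That puts it at about (0.500, 0.3205), with the fingers clear of both the box and the purple bottles. I'll descend and grip.

```bash
python3 -m creep '{"xyz":[[0.003,-0.001,0.05],[0.003,-0.001,0.1],[0.003,-0.001,0.15],[0.003,-0.001,0.2],[0.003,-0.001,0.24],[0.003,-0.001,0.26],[0.003,-0.001,0.275],[0.003,-0.001,0.275]],"twist":[[0,0,0],[0,0,0],[0,0,0],[0,0,0],[0,0,0],[0,0,0],[0,0,0],[0,0,0]],"gripper":[-0.2,-0.2,-0.2,-0.2,-0.2,-0.2,-0.2,-0.2]}'
python3 -m creep '{"xyz":[[0,0,0],[0,0,0],[0,0,0],[0,0,0],[0,0,0],[0,0,0],[0,0,0],[0,0,0]],"twist":[[0,0,0],[0,0,0],[0,0,0],[0,0,0],[0,0,0],[0,0,0],[0,0,0],[0,0,0]],"gripper":[1,1,1,1,1,1,1,1]}'
python3 -c "
from h import *
plan([*vp(-.063,.0635),.17],74)"
```

```text
clock: 11.7
tool_pos: [0.5015, 0.3166, 0.0348]
orientation: [-0.0, -0.001, 1.0, -0.0]
force: [0.1, -0.7, -0.6]
width: 0.6
finger_force: 0.0
clock: 12.7
tool_pos: [0.5015, 0.3172, 0.0351]
orientation: [0.0, -0.001, 1.0, 0.0]
force: [-0.4, -0.2, 5.1]
width: 0.298
finger_force: 30.0
clock 12.70 pos [0.5015 0.3172 0.0351] shift [-0.0851 -0.4133 -0.225 ] twist [0.001  0.0008 0.5624]
```

```bash
python3 -m creep '{"xyz":[[0,0,-0.07],[0,0,-0.15],[0,0,-0.225],[-0.015,-0.08,-0.225],[-0.03,-0.16,-0.225],[-0.05,-0.24,-0.225],[-0.07,-0.32,-0.225],[-0.08,-0.39,-0.225]],"twist":[[0,0,0],[0,0,0],[0,0,0],[0,0,0.12],[0,0,0.24],[0,0,0.36],[0,0,0.48],[0,0,0.56]],"gripper":[1,1,1,1,1,1,1,1]}'
python3 -c "
from h import *
plan([*vp(-.063,.0635),.12],74)"
```

```text
clock: 13.7
tool_pos: [0.5495, 0.0812, 0.1692]
orientation: [-0.001, 0.14, 0.99, -0.0]
force: [0.4, 0.5, 0.0]
width: 0.294
finger_force: 29.9
clock 13.70 pos [0.5495 0.0812 0.1692] shift [-0.0112 -0.0174  0.0819] twist [-0.0012 -0.002  -0.0022]
```

```bash
python3 -m creep '{"xyz":[[-0.006,-0.01,0],[-0.0112,-0.0185,0.02],[-0.0112,-0.0185,0.05],[-0.0112,-0.0185,0.08],[-0.0112,-0.0185,0.08],[-0.0112,-0.0185,0.08],[-0.0112,-0.0185,0.08],[-0.0112,-0.0185,0.08]],"twist":[[0,0,0],[0,0,0],[0,0,0],[0,0,0],[0,0,0],[0,0,0],[0,0,0],[0,0,0]],"gripper":[1,1,1,1,1,1,1,1]}'
python3 -c "
from h import *
plan([*vp(-.063,.0635),.045],74)"
```

```text
clock: 14.7
tool_pos: [0.5534, 0.0707, 0.1223]
orientation: [0.0, 0.139, 0.99, 0.0]
force: [0.0, -0.4, 0.2]
width: 0.297
finger_force: 29.9
clock 14.70 pos [0.5534 0.0707 0.1223] shift [ 1.000e-04 -2.600e-03  1.289e-01] twist [0.0014 0.0015 0.0025]
```

```bash
python3 -m creep '{"xyz":[[0,-0.0025,0.03],[0,-0.0025,0.06],[0,-0.0025,0.08],[0,-0.0025,0.1],[0,-0.0025,0.11],[0,-0.0025,0.12],[0,-0.0025,0.128],[0,-0.0025,0.128]],"twist":[[0,0,0],[0,0,0],[0,0,0],[0,0,0],[0,0,0],[0,0,0],[0,0,0],[0,0,0]],"gripper":[1,1,1,1,1,1,1,1]}'
```

```text
clock: 15.7
tool_pos: [0.5526, 0.069, 0.0447]
orientation: [-0.0, 0.139, 0.99, -0.0]
force: [0.3, -0.3, -0.2]
width: 0.292
finger_force: 29.9
```

Free of contact. I'll release, rise, and check before cranking.

```bash
python3 -m creep '{"xyz":[[0,0,0],[0,0,0],[0,0,0],[0,0,0],[0,0,0],[0,0,0],[0,0,-0.06],[0,0,-0.16]],"twist":[[0,0,0],[0,0,0],[0,0,0],[0,0,0],[0,0,0],[0,0,0],[0,0,0],[0,0,0]],"gripper":[0.2,0.1,0,-0.2,-0.2,-0.2,-0.2,-0.2]}'
python3 -m creep '{"xyz":[[0.08,-0.06,-0.05],[0.15,-0.12,-0.05],[0.22,-0.2,-0.05],[0.25,-0.3,-0.05],[0.25,-0.4,-0.05],[0.25,-0.4,-0.05],[0.25,-0.4,-0.05],[0.25,-0.4,-0.05]],"twist":[[0,0,0],[0,0,0],[0,0,0],[0,0,0],[0,0,0],[0,0,0],[0,0,0],[0,0,0]],"gripper":[1,1,1,1,1,1,1,1]}'
python3 - <<'E'
from h import *
plan([*vp(0,-.055),.15],74)
o=np.zeros((600,800,3),np.uint8)
for im,x,k in((env.get_image('scene'),0,4),(env.get_image('top'),400,5)):
    F=cv2.resize(im['frame'][:,:,::-1],None,fx=k,fy=k,interpolation=cv2.INTER_CUBIC)
    p=np.int32(proj(im,[*vp(0,0),.04])[0]*k);o[:300,x:x+395]=F[p[1]-150:p[1]+150,p[0]-197:p[0]+198]
d=env.get_image('wrist');F=cv2.resize(d['frame'][:,:,::-1],(400,300),interpolation=cv2.INTER_AREA);o[300:,:400]=F
cv2.imwrite('pics/chk.png',o)
E
```

```text
clock: 16.7
tool_pos: [0.5513, 0.0685, 0.1401]
orientation: [-0.002, 0.139, 0.99, -0.001]
force: [1.0, 0.7, -0.6]
width: 0.603
finger_force: 0.0
clock: 17.7
tool_pos: [0.3432, -0.1197, 0.171]
orientation: [0.0, 0.138, 0.99, 0.0]
force: [-0.7, 0.1, -0.5]
width: 0.003
finger_force: 0.0
clock 17.70 pos [ 0.3432 -0.1197  0.171 ] shift [-0.3548  0.2006  0.035 ] twist [0.0001 0.0001 0.0053]
```

View pics/chk.png

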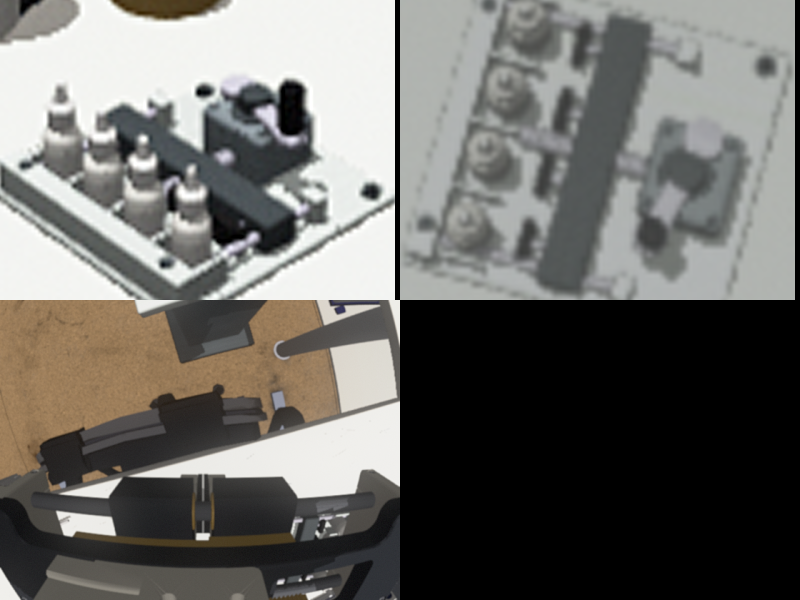

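All four bottles stand upright in their cells, and the crank is still at about 169° in the vise frame. I'll move behind the knob and measure the closed fingertips.

```bash
python3 -c "
from h import *
plan([.515,-.088,.079],74)"
python3 -m creep '{"xyz":[[-0.09,0,0],[-0.18,0,0.02],[-0.27,-0.04,0.06],[-0.27,-0.04,0.1],[-0.27,-0.04,0.15],[-0.27,-0.04,0.153],[-0.27,-0.04,0.153],[-0.27,-0.04,0.153]],"twist":[[0,0,0],[0,0,0],[0,0,0],[0,0,0],[0,0,0],[0,0,0],[0,0,0],[0,0,0]],"gripper":[1,1,1,1,1,1,1,1]}'
python3 - <<'E'
from h import *
s=env.sense();p=np.array(s['tool_pos']);q=s['orientation'];R=Ro.from_quat([*q[1:],q[0]]).as_matrix()
o=np.zeros((600,800,3),np.uint8)
im=env.get_image('scene');k=10;F=cv2.resize(im['frame'][:,:,::-1],None,fx=k,fy=k,interpolation=cv2.INTER_CUBIC)
ctr=proj(im,p[None]+(R@[0,0,.008]))[0]
for b,c in((.010,(0,255,0)),(.015,(0,0,255)),(.021,(255,0,0))):
    P=np.array([p+R@[x,y,.008] for x,y in((-.0095,-b),(.0095,-b),(.0095,b),(-.0095,b))])
    cv2.polylines(F,[np.int32((proj(im,P)+.5)*k)],True,c,1,cv2.LINE_AA)
C=np.int32(ctr*k);o[:,:400]=F[C[1]-350:C[1]+250,C[0]-250:C[0]+150]
d=env.get_image('wrist');T=np.array(d['pose']);f=210/np.tan(np.radians(d['fovy'])/2)
k=5;F=cv2.resize(d['frame'][:,:,::-1],None,fx=k,fy=k,interpolation=cv2.INTER_CUBIC)
def wp(P):
    c=(P-T[:3,3])@T[:3,:3];n=np.hypot(c[:,0],c[:,1]);return c[:,:2]/n[:,None]*(np.arctan2(n,c[:,2])*f)[:,None]+[d['cx'],d['cy']]
for b,c in((.010,(0,255,0)),(.015,(0,0,255)),(.021,(255,0,0))):
    P=np.array([p+R@[x,y,.008] for x,y in((-.0095,-b),(.0095,-b),(.0095,b),(-.0095,b))])
    cv2.polylines(F,[np.int32((wp(P)+.5)*k)],True,c,1,cv2.LINE_AA)
C=np.int32(wp((p+R@[0,0,.008])[None])[0]*k);y=min(max(C[1]-350,0),F.shape[0]-600);x=min(max(C[0]-150,0),F.shape[1]-400);o[:,400:]=F[y:y+600,x:x+400]
cv2.imwrite('pics/fing.png',o);print(p,s['joint_pos'])
E
```

```text
clock 17.85 pos [ 0.343  -0.1196  0.1709] shift [-0.2615  0.1288  0.153 ] twist [-0.0004 -0.0007  0.0067]
clock: 18.85
tool_pos: [0.4928, -0.1878, 0.0806]
orientation: [0.001, 0.138, 0.99, 0.0]
force: [-0.5, -0.7, 1.1]
width: 0.008
finger_force: 0.0
[ 0.4927833  -0.1878144   0.08055565] [ 8.26311170e-03  2.73063354e-01 -5.11546385e-01  3.05747399e-04
 -7.83865117e-01 -1.85659133e+00]
```

View pics/fing.png

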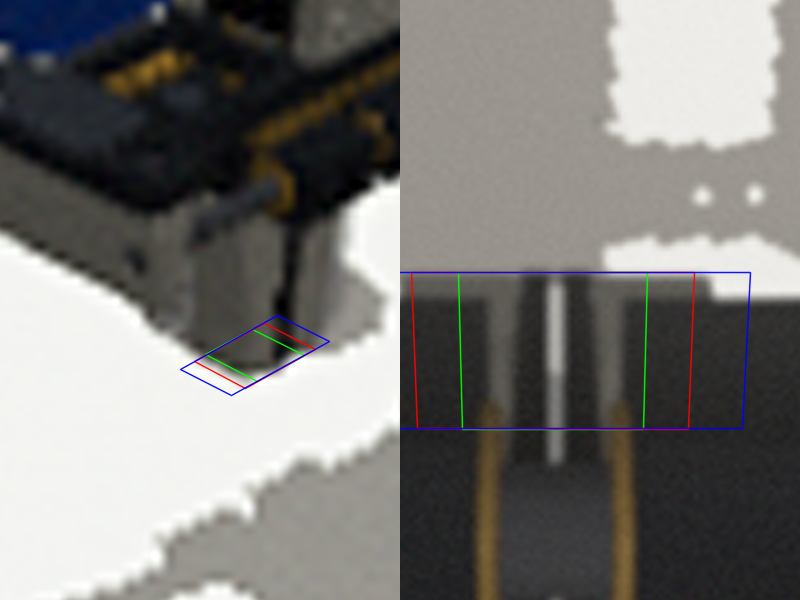

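The closed fingertips measure roughly 19 x 30 mm, so half-thickness is about 15 mm. From this I'll compute the push path round the knob in tool axes.

```bash
cat >> h.py <<'E'
def push(ths,gap=0,z=.079,a=.0095,b=.0155):
    "shift rows that bring the knob to vise angles ths (deg), fingertips behind it"
    V=np.load('est.npz')['V'];s=env.sense();p=np.array(s['tool_pos']);c,sn=np.cos(V[2]),np.sin(V[2])
    q=s['orientation'];R=Ro.from_quat([*q[1:],q[0]]);rows=[]
    for th in np.radians(ths):
        t=np.array([np.sin(th),-np.cos(th)]);k=np.array([0,-.055])+.045*np.array([np.cos(th),np.sin(th)])
        m=k-(.009+gap)*t-np.clip(t/.5,-1,1)*[a,b]
        rows.append((R.inv().apply(np.r_[vp(*m),z]-p)/.6).round(3).tolist())
    d=p[:2]-V[:2];print('clock',s['clock'],'tool in vise',[round(c*d[0]+sn*d[1],4),round(-sn*d[0]+c*d[1],4)],p[2].round(4),'F',np.round(s['force'],1));print(rows)
E
python3 -c "
from h import *
push([169],.008)
push([169,160,145,130,115,100,85,70])"
```

```text
clock 18.95 tool in vise [np.float64(-0.0502), np.float64(-0.2004)] 0.0804 F [-0.1  0.4 -0.2]
[[0.001, 0.203, 0.002]]
clock 18.95 tool in vise [np.float64(-0.0502), np.float64(-0.2004)] 0.0804 F [-0.1  0.4 -0.2]
[[-0.001, 0.216, 0.002], [0.002, 0.228, 0.002], [0.002, 0.247, 0.002], [-0.009, 0.264, 0.002], [-0.023, 0.282, 0.003], [-0.041, 0.304, 0.003], [-0.06, 0.323, 0.003], [-0.08, 0.335, 0.003]]
```

```bash
python3 -m creep '{"xyz":[[0.001,0.09,0.002],[0.001,0.17,0.002],[0.001,0.205,0.002],[0.002,0.216,0.002],[0.002,0.228,0.002],[0.002,0.247,0.002],[-0.009,0.264,0.002],[-0.009,0.264,0.002]],"twist":[[0,0,0],[0,0,0],[0,0,0],[0,0,0],[0,0,0],[0,0,0],[0,0,0],[0,0,0]],"gripper":[1,1,1,1,1,1,1,1]}'
python3 - <<'E'
from h import *
push([130,115,100,85,70,55,40,25])
im=env.get_image('top');F=im['frame'];cv2.imwrite('pics/t1.png',F[:,:,::-1])
# knob: darkest blob near its circle, scored per angle (radius 4px disc)
g=cv2.GaussianBlur(F.max(2).astype(np.float32),(0,0),1.5)
for th in range(200,40,-10):
    k=np.array([0,-.055])+.045*np.array([np.cos(np.radians(th)),np.sin(np.radians(th))])
    u=np.int32(proj(im,[*vp(*k),.092])[0].round());print(th,int(g[u[1],u[0]]),end='; ')
E
```

```text
clock: 19.95
tool_pos: [0.5411, -0.0367, 0.0778]
orientation: [-0.0, 0.138, 0.99, 0.0]
force: [0.2, 0.7, 0.1]
width: 0.005
finger_force: 0.3
clock 19.95 tool in vise [np.float64(-0.0452), np.float64(-0.0416)] 0.0778 F [0.2 0.7 0.1]
[[0.0, -0.0, -0.002], [-0.014, 0.017, -0.002], [-0.032, 0.04, -0.002], [-0.051, 0.058, -0.002], [-0.071, 0.071, -0.002], [-0.09, 0.073, -0.002], [-0.107, 0.063, -0.002], [-0.124, 0.049, -0.002]]
200 69; 190 74; 180 76; 170 80; 160 82; 150 77; 140 79; 130 77; 120 73; 110 73; 100 73; 90 73; 80 73; 70 74; 60 74; 50 74;
```

```bash
python3 -m creep '{"xyz":[[-0.014,0.017,-0.002],[-0.032,0.04,-0.002],[-0.051,0.058,-0.002],[-0.071,0.071,-0.002],[-0.09,0.073,-0.002],[-0.107,0.063,-0.002],[-0.124,0.049,-0.002],[-0.124,0.049,-0.002]],"twist":[[0,0,0],[0,0,0],[0,0,0],[0,0,0],[0,0,0],[0,0,0],[0,0,0],[0,0,0]],"gripper":[1,1,1,1,1,1,1,1]}'
python3 -c "
from h import *
push([25,10,-5,-20,-35,-50,-65,-80])"
```

```text
clock: 21.0
tool_pos: [0.6212, -0.0306, 0.0794]
orientation: [0.001, 0.139, 0.99, 0.0]
force: [0.3, 0.1, 0.2]
width: 0.005
finger_force: 0.0
clock 21.0 tool in vise [np.float64(0.0301), np.float64(-0.0136)] 0.0794 F [0.3 0.1 0.2]
[[0.002, 0.002, 0.001], [-0.016, -0.015, 0.001], [-0.029, -0.035, 0.001], [-0.036, -0.055, 0.001], [-0.036, -0.074, 0.001], [-0.025, -0.091, 0.001], [-0.011, -0.109, 0.001], [0.007, -0.131, 0.001]]
```

```bash
python3 -m creep '{"xyz":[[-0.016,-0.015,0.001],[-0.029,-0.035,0.001],[-0.036,-0.055,0.001],[-0.036,-0.074,0.001],[-0.025,-0.091,0.001],[-0.011,-0.109,0.001],[0.007,-0.131,0.001],[0.007,-0.131,0.001]],"twist":[[0,0,0],[0,0,0],[0,0,0],[0,0,0],[0,0,0],[0,0,0],[0,0,0],[0,0,0]],"gripper":[1,1,1,1,1,1,1,1]}'
python3 - <<'E'
from h import *
push([-80,-95,-110,-125,-140,-155,-170,-185])
im=env.get_image('scene');F=im['frame'].max(2).astype(int)
# jaw travel: profile of the dark jaw top along vise y at x=-40..-80 mm, z=34 mm
for x in(-.08,0.04):
    print([int(F[tuple(np.int32(proj(im,[*vp(x,y),.034])[0].round())[::-1])]) for y in np.arange(-.045,.06,.003)])
E
```

```text
clock: 22.0
tool_pos: [0.5929, -0.1048, 0.0789]
orientation: [-0.0, 0.139, 0.99, -0.0]
force: [-0.5, -0.6, -0.0]
width: 0.004
finger_force: 0.0
clock 22.0 tool in vise [np.float64(0.0234), np.float64(-0.0928)] 0.0789 F [-0.5 -0.6 -0. ]
[[-0.005, 0.001, -0.0], [0.015, -0.017, -0.0], [0.035, -0.03, -0.0], [0.054, -0.033, -0.0], [0.071, -0.022, -0.0], [0.087, -0.008, -0.0], [0.105, 0.009, -0.0], [0.118, 0.029, -0.0]]
[134, 135, 137, 130, 137, 137, 136, 104, 86, 62, 62, 124, 133, 123, 128, 123, 123, 53, 41, 44, 44, 46, 46, 44, 45, 34, 29, 30, 30, 109, 50, 61, 12, 48, 11]
[97, 207, 179, 236, 237, 235, 235, 235, 237, 219, 139, 221, 217, 214, 242, 249, 127, 127, 79, 189, 211, 114, 89, 91, 84, 53, 45, 90, 125, 125, 137, 139, 222, 214, 213]
```

```bash
cat > jaw.py <<'E'
from h import *
im=env.get_image('scene')
A=cv2.resize(cv2.imread('pics/scene0.png'),(560,420),interpolation=cv2.INTER_AREA).max(2);B=im['frame'].max(2)
for x in(-.08,-.075):
  for F in(A,B):print([int(F[tuple(np.int32(proj(im,[*vp(x,y),.034])[0].round())[::-1])]) for y in np.arange(-.03,.06,.003)])
E
python3 jaw.py
```

```text
[241, 235, 194, 155, 112, 112, 231, 228, 109, 87, 87, 87, 82, 89, 85, 88, 54, 54, 34, 54, 128, 36, 32, 32, 148, 93, 190, 98, 198, 209]
[140, 130, 106, 87, 65, 65, 125, 133, 121, 132, 121, 121, 55, 45, 42, 46, 44, 44, 45, 41, 33, 26, 30, 30, 108, 58, 60, 13, 47, 11]
[226, 221, 221, 108, 125, 240, 243, 243, 139, 90, 90, 89, 87, 87, 89, 89, 62, 44, 26, 26, 18, 23, 9, 9, 5, 5, 13, 6, 169, 235]
[134, 123, 123, 73, 128, 132, 131, 131, 134, 134, 138, 124, 54, 54, 44, 46, 43, 41, 42, 42, 37, 33, 25, 32, 26, 26, 9, 6, 9, 13]
```

The jaw has advanced about 12 mm, as planned, so the push works. Continuing.

```bash
python3 -m creep '{"xyz":[[0.015,-0.017,0],[0.035,-0.03,0],[0.054,-0.033,0],[0.071,-0.022,0],[0.087,-0.008,0],[0.105,0.009,0],[0.118,0.029,0],[0.118,0.029,0]],"twist":[[0,0,0],[0,0,0],[0,0,0],[0,0,0],[0,0,0],[0,0,0],[0,0,0],[0,0,0]],"gripper":[1,1,1,1,1,1,1,1]}'
python3 -c "
from h import *
push([-185,-200,-215,-230,-245,-260,-275,-290])"
```

```text
clock: 23.1
tool_pos: [0.5307, -0.0664, 0.0785]
orientation: [-0.0, 0.138, 0.99, 0.0]
force: [0.4, 0.3, 0.3]
width: 0.006
finger_force: 0.0
clock 23.1 tool in vise [np.float64(-0.0471), np.float64(-0.073)] 0.0785 F [0.4 0.3 0.3]
[[0.0, -0.004, -0.001], [0.008, 0.016, -0.001], [0.007, 0.035, -0.001], [-0.003, 0.052, -0.001], [-0.018, 0.07, -0.001], [-0.035, 0.092, -0.001], [-0.055, 0.11, -0.001], [-0.075, 0.123, -0.001]]
```

```bash
python3 -m creep '{"xyz":[[0.008,0.016,-0.001],[0.007,0.035,-0.001],[-0.003,0.052,-0.001],[-0.018,0.07,-0.001],[-0.035,0.092,-0.001],[-0.055,0.11,-0.001],[-0.075,0.123,-0.001],[-0.075,0.123,-0.001]],"twist":[[0,0,0],[0,0,0],[0,0,0],[0,0,0],[0,0,0],[0,0,0],[0,0,0],[0,0,0]],"gripper":[1,1,1,1,1,1,1,1]}'
python3 -c "
from h import *
push([-290,-305,-320,-330,-340,-350,-358,-365])"; python3 jaw.py | tail -1
```

```text
clock: 24.1
tool_pos: [0.5963, -0.0086, 0.0789]
orientation: [0.001, 0.139, 0.99, 0.0]
force: [-0.1, 0.3, -0.3]
width: 0.007
finger_force: 0.0
clock 24.1 tool in vise [np.float64(0.0001), np.float64(0.0006)] 0.0789 F [-0.1  0.3 -0.3]
[[0.004, 0.001, -0.0], [-0.015, 0.003, -0.0], [-0.032, -0.007, -0.0], [-0.041, -0.016, -0.0], [-0.054, -0.027, -0.0], [-0.066, -0.039, -0.0], [-0.073, -0.049, -0.0], [-0.079, -0.059, -0.0]]
[130, 124, 124, 75, 125, 138, 135, 135, 136, 133, 134, 133, 138, 138, 123, 100, 41, 43, 42, 42, 46, 44, 41, 44, 27, 27, 23, 19, 13, 9]
```

```bash
python3 -m creep '{"xyz":[[-0.015,0.003,0],[-0.032,-0.007,0],[-0.041,-0.016,0],[-0.054,-0.027,0],[-0.06,-0.033,0],[-0.066,-0.039,0],[-0.066,-0.039,0],[-0.066,-0.039,0]],"twist":[[0,0,0],[0,0,0],[0,0,0],[0,0,0],[0,0,0],[0,0,0],[0,0,0],[0,0,0]],"gripper":[1,1,1,1,1,1,1,1]}'
python3 -c "
from h import *
push([-350,-355,-358,-360,-363,-366,-369])"; python3 jaw.py | tail -1
```

```text
clock: 25.15
tool_pos: [0.6268, -0.0426, 0.0795]
orientation: [0.0, 0.139, 0.99, -0.0]
force: [-0.1, 0.6, -0.1]
width: 0.005
finger_force: 0.3
clock 25.15 tool in vise [np.float64(0.0388), np.float64(-0.0236)] 0.0795 F [-0.1  0.6 -0.1]
[[-0.001, 0.001, 0.001], [-0.006, -0.005, 0.001], [-0.009, -0.009, 0.001], [-0.01, -0.011, 0.001], [-0.013, -0.015, 0.001], [-0.015, -0.019, 0.001], [-0.017, -0.023, 0.001]]
[132, 121, 121, 76, 127, 136, 134, 134, 133, 133, 136, 132, 133, 133, 135, 137, 69, 38, 45, 45, 38, 42, 45, 47, 33, 33, 22, 20, 7, 11]
```

Now creep the last bit towards the stop in steps of about 1 mm, watching the force.

```bash
python3 -m creep '{"xyz":[[-0.002,-0.002,0],[-0.004,-0.004,0],[-0.006,-0.006,0],[-0.008,-0.008,0],[-0.009,-0.01,0],[-0.01,-0.012,0],[-0.01,-0.012,0],[-0.01,-0.012,0]],"twist":[[0,0,0],[0,0,0],[0,0,0],[0,0,0],[0,0,0],[0,0,0],[0,0,0],[0,0,0]],"gripper":[1,1,1,1,1,1,1,1]}'
```

```text
clock: 26.2
tool_pos: [0.6299, -0.0503, 0.079]
orientation: [-0.0, 0.139, 0.99, 0.0]
force: [-2.8, 7.4, 0.9]
width: 0.007
finger_force: 3.3
```

```bash
python3 -m creep '{"xyz":[[0,-0.001,0],[0,-0.002,0],[0,-0.003,0],[0,-0.004,0],[0,-0.005,0],[0,-0.006,0],[0,-0.006,0],[0,-0.006,0]],"twist":[[0,0,0],[0,0,0],[0,0,0],[0,0,0],[0,0,0],[0,0,0],[0,0,0],[0,0,0]],"gripper":[1,1,1,1,1,1,1,1]}'
```

```text
clock: 27.2
tool_pos: [0.6297, -0.0509, 0.079]
orientation: [0.001, 0.138, 0.99, 0.002]
force: [-3.1, 20.7, 1.6]
width: 0.006
finger_force: 9.6
```

A 21 N reaction with no further motion means the end stop is reached. Back off and rise.

```bash
python3 -m creep '{"xyz":[[0,0.015,0],[0,0.025,0],[0,0.025,-0.07],[0,0.025,-0.15],[0,0.025,-0.22],[0.08,-0.05,-0.22],[0.15,-0.12,-0.22],[0.22,-0.19,-0.22]],"twist":[[0,0,0],[0,0,0],[0,0,0],[0,0,0],[0,0,0],[0,0,0],[0,0,0],[0,0,0]],"gripper":[1,1,1,1,1,1,1,1]}'
python3 -m creep '{"xyz":[[0.06,-0.06,0],[0.13,-0.13,0],[0.13,-0.13,0],[0.13,-0.13,0],[0.13,-0.13,0],[0.13,-0.13,0],[0.13,-0.13,0],[0.13,-0.13,0]],"twist":[[0,0,0],[0,0,0],[0,0,0],[0,0,0],[0,0,0],[0,0,0],[0,0,0],[0,0,0]],"gripper":[1,1,1,1,1,1,1,1]}'
python3 jaw.py | tail -1
python3 - <<'E'
from h import *
o=env.get_image('top');F=o['frame'];g=cv2.GaussianBlur(F.max(2).astype(np.float32),(0,0),1)
for th in range(-60,70,10):
    k=np.array([0,-.055])+.045*np.array([np.cos(np.radians(th)),np.sin(np.radians(th))])
    u=np.int32(proj(o,[*vp(*k),.092])[0].round());print(th,int(g[u[1],u[0]]),end='; ')
# bottle tips in each cell (scene vs. predicted): bright column at z=84+8 mm when against the jaw
im=env.get_image('scene');S=im['frame'];A=cv2.resize(S[:,:,::-1],None,fx=1,fy=1)
print()
for c in(-.063,-.021,.021,.063):
    for z in(.03,.05,.07,.085):
        u=np.int32(proj(im,[*vp(c,.0665),z])[0].round());print(S[u[1],u[0]].tolist(),end=' ')
    print()
E
```

```text
clock: 28.2
tool_pos: [0.4691, -0.1292, 0.2113]
orientation: [0.0, 0.139, 0.99, -0.0]
force: [-0.2, -0.3, 0.8]
width: 0.001
finger_force: 0.0
clock: 29.2
tool_pos: [0.3747, -0.1813, 0.211]
orientation: [-0.0, 0.138, 0.99, -0.0]
force: [0.8, -0.6, 1.1]
width: 0.003
finger_force: 0.0
[236, 229, 229, 99, 233, 238, 236, 236, 236, 235, 236, 236, 236, 236, 239, 242, 124, 83, 86, 86, 86, 89, 90, 89, 70, 70, 28, 24, 14, 9]
-60 168; -50 180; -40 182; -30 182; -20 172; -10 129; 0 71; 10 116; 20 174; 30 182; 40 182; 50 182; 60 182; 
[95, 96, 90] [219, 218, 211] [247, 247, 247] [119, 117, 117] 
[94, 95, 92] [210, 209, 205] [201, 198, 195] [137, 139, 138] 
[94, 92, 93] [136, 134, 130] [225, 225, 222] [118, 117, 114] 
[99, 99, 98] [212, 210, 205] [216, 212, 210] [130, 130, 126]
```

The knob is at 0° in the vise frame, which is the end stop. All four cells show the same bottle profile against the fixed jaw, and the arm is clear.

```bash
python3 -c "
from station import env
print(env.hand_in())"
```

```text
the job is handed in; nothing more can be done
None
```

The job is handed in, no verdict returned: bottle_4 stands in cell 3 and bottle_3 in cell 1, the crank is at its end stop with the jaw closed on all four bottles, and the arm is clear at about 29 s (the pad travel could not be read directly).

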